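# Short out a capacitor bank through the guard slot

## Robot

A 6-joint arm with a two-finger parallel gripper is mounted at the origin on a cart in front of the work surface, level with it; the furniture and walls round the work are solid. World frame = base frame: x ahead of the robot, y to its left, z up, the work surface at z = 0. Lengths are in m, angles in rad, forces in N, time in s.
With the tool pointing down it reaches from about 0.3 to 0.875 m from the base axis. Payload 6.4 kg.
Tool frame: the origin (TCP) lies midway between the tips of the shut fingers; the grasp point (between the pads) lies 19 mm behind it (grasp_offset is the distance from the TCP to the grasp point, in m); z points along the fingers, y is the line along which they close (so a half turn about z gives the same grasp; the last joint's range is limited). The gripper opens to 85 mm and grips with 20 to 120 N. Pads are 22 mm wide; open, the fingers measure 114 mm over their backs; the gripper's body (76 mm by 85 mm) begins 54 mm behind the grasp point. The pads swing forward as they close: fully open they stand 13 mm farther back than shut.
Start: joints at [-1.378, 0.181, 1.607, -0, 1.354, -0.206], TCP at [0.223, -0.53, 0.202] pointing down, gripper open.
Joint ranges: [-2.99, 2.99], [-0.89, 2.07], [0.3, 2.58], [-1.14, 4.28], [0, 2.63], [-3.12, 3.12]. Speed limits (rad/s): [2.57, 2.57, 3.01, 3.14, 3.14, 3.14].

## Interface

Orientations are given as a unit quaternion [w, x, y, z].
In Python, from bench import * gives the robot as it stands. The module is installed in compiled form; this text tells all that it offers.
- The arm moves only by the tool servo_tool, never from a script. Its argument "commands" is text: rows parted by semicolons, each of 7 numbers parted by spaces: the turn, a rotation vector about the tool's x, y, z in rad, then the shift along the tool's x, y, z in mm, then the opening, from 0 (shut) to 1 (fully open). In form: wx wy wz dx dy dz claw; .... A call has 1 to 5 rows; each row shifts and turns the commanded pose from where the row before left it, along the tool's axes as they then stand; what a row does not reach is not made up. A row lasts 1/8 s, in which the tool goes at most 62.5 mm and 10.7 degrees, less where a joint would pass 70% of its speed; a pose out of reach is approached as far as the arm can. A call with a gripper value outside its range is refused whole. The fingers move at their own pace and stop on an object; the grip force is fixed at half the most. Time passes only in rows, so rows that do not move let the fingers close. It gives the time, the measured TCP pose, the force, the opening and the grip force at its end, in the units of the state.
- get_obs(): the state, without advancing time (a new reading comes with each control period).
- camera(name): name is "side" or "top" or "wrist"; returns the picture (384x512x3 uint8, blue, green, red); there is no depth.
- calibration(name): a dict with "fx", "fy", "cx", "cy" (pixels), "k1" (the pictures are not rectified: a ray, as slopes to the right and down, at radius r is drawn at 1 + k1 r^2 times it, then the intrinsics apply), "R" (3x3) and "t" (3): a world point X has camera coordinates R X + t. Camera axes: x right, y down, z forward; pixel columns grow to the right and rows downward; lengths in m; the calibration is good to about 2 mm. A picture is of the moment at which its call begins: read the wrist's pose just before it. calibration takes no time and is no camera call; for the wrist camera it gives the pose at the moment of the call.
- hand_in(): hands the job in; it is judged then, once.
The state is a dict: "time_s": time; "q": joint angles; "dq": joint speeds; "joint_efforts": joint torques, N m; "eef_pos": TCP position; "eef_rot": TCP orientation; "wrist_force": force on the tool from outside, world axes, zero at the start; "torque": the same for the moment, N m; "opening": opening from 0.0 (shut) to 1.0 (fully open); "grasp_force": force on a finger pad.
Only numpy, scipy, OpenCV 4.12 (cv2) and the standard library are available. Lean on these libraries where they do the work, as an engineer would, in place of code of your own. Each camera call takes 0.05 s, during which the arm holds its last target. There are 200 camera calls.

## Task

Discharge the two capacitors in the grey guard box: first slide the shutter on its top fully open by its tab, and only then take the shorting paddle out of its stand and pass its blade down through the slot that was under the shutter, then press the sprung contact inside about half way down its travel. Keep hold of the paddle and finish while still holding the contact down like that, with the blade upright in the slot; leave the spool, the heat sink and the roll of tape where they lie.

Things in the scene. Friction and masses are not known exactly. Their poses are not given: they have to be found in the camera images.
- guard: grey metal guard box, fixed to the bench, 90 (its x) x 130 (its y) x 70 mm high on a 102 x 142 mm foot plate, open window in its -x side through which two brown capacitors and a copper contact plate are seen. Origin: centre of its underside, z up. On its flat top two low steel rails (to 75 mm high, 29 to 33 mm either side of the middle line) run along its y and guide the shutter.
- slot (a point): centre of the mouth of the slot in the top of the guard box, 70 mm above its underside, at x = 0, y = -35 mm of the box; axes as the box. The slot is 32 mm along the box's x and 10 mm along its y, in a deck 10 mm thick whose upper 4 mm are bevelled at 45 degrees (mouth 40 x 18 mm). The copper contact plate (48 x 28 mm) lies inside, under it, its top 30 mm below this point when not pressed.
- shutter (a joint): slide of the shutter, in m: 0 = closed (centred over the slot), 0.050 = fully open. It moves along +y of the guard box, with about 1.5 N of friction, and stays where it is left. The blade clears it from 0.030 on.
- tab (a point): centre of the top end of the black tab on the shutter; the tab is an upright block 14 x 14 mm and 25 mm high, standing on the thin aluminium shutter plate (54 x 32 x 3 mm, upper face 73.5 mm above the bench). Top of the tab 98.5 mm above the bench. Axes as the box.
- contact (a joint): travel of the sprung contact plate, in m: 0 = up (rest), grows as it is pushed down, 0.020 = at its stop. About 4 N to start it moving, 6.5 N half way, 9 N at the stop; it springs back up and lifts the paddle when let go.
- stand: grey plastic block, 66 (x) x 46 (y) x 50 mm high on an 80 x 60 mm foot, fixed to the bench; holds the paddle upright in a pocket 33 x 11 mm, 44 mm deep. Origin: centre of its underside, z up.
- paddle: shorting paddle, about 100 g, standing blade down in the stand. Flat brass blade 30 mm (its x) x 8 mm (its y) x 76 mm long, then a collar 46 x 26 x 4 mm (76 to 80 mm above the tip), then a black handle 40 (x) x 20 (y) mm from 79 to 127 mm above the tip. Origin: centre of the blade's lower end; z runs up along the paddle. The same after a half turn.
- paddle_grip (a point): point in the middle of the paddle's handle, 105 mm above the blade's lower end; axes as the paddle
- spool: solder spool, 60 mm across, 40 mm high, bystander; origin centre of its underside
- sink: finned aluminium heat sink, 36 x 44 x 20 mm, bystander; origin centre of its underside
- white_tape: roll of white tape lying flat, 85 mm across, 24 mm high, bystander; origin centre of its underside

How it is judged:
On the way, in this order (a step that is already met when the one before it is completed fails the run):
1. the shutter is slid open (at least 40 of its 50 mm) while the paddle still stands in its stand (value of joint shutter above 0.04 m and horizontal distance between paddle and stand below 0.03 m), for 0.2 s.
2. the blade has passed down through the slot (horizontal distance between paddle and slot below 0.006 m and z of paddle in the frame of slot below -0.012 m), for 0.1 s.
At the end, for the whole second after the job is handed in: The paddle, gripped by the fingers (over 2 N) and at rest, has its blade through the slot (lower end within 6 mm of the slot's centre line, 33 to 49 mm below the top of the box, within 0.12 rad of upright) and holds the sprung contact 5 to 17 mm down; the shutter is at least 40 mm open (value of joint contact between 0.005 and 0.017 m and horizontal distance between paddle and slot below 0.006 m and z of paddle in the frame of slot between -0.049 and -0.033 m and angle between the z axis of paddle and the z axis of guard, either way round below 0.12 rad and value of joint shutter above 0.04 m and contact force between the fingers and paddle above 2 N and linear speed of paddle below 0.02 m/s); the arm keeps its last pose, push and grip.
It fails at once if the spool, the heat sink or the roll of tape is shifted by more than 20 mm (distance of any of spool, sink, white_tape from where it was at the start of the episode above 0.02 m).
It also fails if it takes over 53 s, if anything falls off the work surface, if the arm or the gripper's body presses on something with over 40 N, if the wrist force passes 120 N, or if a joint passes its speed limit or range.

## Working session

There is one attempt and no reset: what is moved stays moved. The work goes in short steps, Python scripts to look and compute and a tool call to move; the robot and the scene stay as the last step left them, time stands still between calls to the robot, and variables do not carry over. Pictures are saved under pics/ and viewed, at most 10 in all, crops included, and the job is handed in when it is done.

Besides the shell and the picture viewer there is one more tool, called after ">>>" as a command line: name --argument value ..., lists and objects as JSON in quotes. servo_tool: Moves the arm, as the interface text tells. Its arguments: {"type":"object","properties":{"commands":{"type":"string"}},"required":["commands"]}

```bash
mkdir -p pics; python3 - <<'E'
from bench import *
import cv2,numpy as np
o=get_obs();print(o)
for n in("top","side"):
    im=camera(n);cv2.imwrite(f"pics/{n}0.png",im)
    c=calibration(n);print(n,{k:np.round(v,4).tolist() for k,v in c.items()}, (-np.array(c["R"]).T@np.array(c["t"])).round(3))
E
```

```text
{'time_s': 0.0, 'q': array([-1.37831635e+00,  1.81540993e-01,  1.60800941e+00, -1.59175005e-05,
        1.35377965e+00, -2.06291072e-01]), 'dq': array([-0.00133135,  0.00099787, -0.00109875,  0.00152018, -0.00180555,
       -0.00061854]), 'joint_efforts': array([ 6.10458101e-04, -4.44867647e+01, -3.51334012e+01, -2.10688045e-04,
        9.24230641e-03, -2.04542499e-05]), 'eef_pos': array([ 0.22316343, -0.52927866,  0.20108354]), 'eef_rot': array([-8.68732222e-04,  9.80187760e-01,  1.98068677e-01, -1.77159612e-06]), 'wrist_force': array([ 0.85273954,  0.36081758, -0.07649623]), 'torque': array([-0.02703247, -0.00689296,  0.05420631]), 'grasp_force': 0.0, 'opening': 0.9973421472814766}
top {'fx': 412.654, 'fy': 412.654, 'cx': 258.2583, 'cy': 195.9966, 'k1': -0.1251, 'R': [[0.0203, -0.9997, -0.0119], [-0.994, -0.0189, -0.108], [0.1077, 0.014, -0.9941]], 't': [0.194, 0.5562, 1.1307]} [0.427 0.189 1.186]
side {'fx': 451.2, 'fy': 451.2, 'cx': 254.8562, 'cy': 185.8633, 'k1': 0.0114, 'R': [[0.9726, -0.232, 0.0172], [-0.122, -0.5718, -0.8113], [0.1981, 0.7869, -0.5844]], 't': [-0.4953, 0.2391, 0.7883]} [ 0.355 -0.599  0.663]
```

View pics/top0.png

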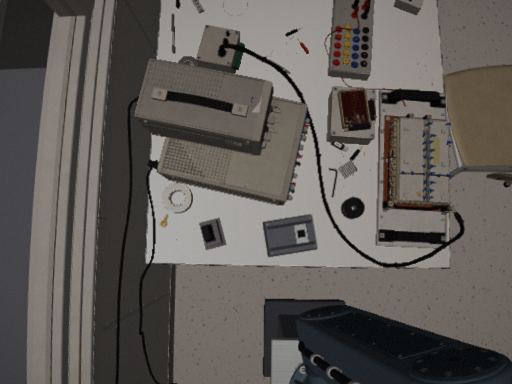

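View pics/side0.png

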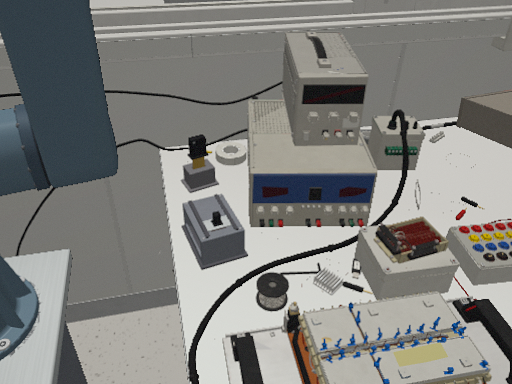

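The top view shows the stand with its black handle at about (211,233), the guard at (290,235) with the tab near (300,233), the tape at (177,197) and the spool at (353,208). The side view shows the guard at (214,225), the stand at (198,165) and the spool at (272,290). Next I'll enlarge the crops.

```bash
python3 - <<'E'
import cv2,numpy as np
a=cv2.imread("pics/top0.png")[205:265,185:325];b=cv2.imread("pics/side0.png")[130:270,170:260]
a=cv2.resize(a,None,fx=5.5,fy=5.5,interpolation=cv2.INTER_CUBIC);cv2.imwrite("pics/ca.png",a)
b=cv2.resize(b,None,fx=4.2,fy=4.2,interpolation=cv2.INTER_CUBIC);cv2.imwrite("pics/cb.png",b);print(a.shape,b.shape)
E
```

```text
(330, 770, 3) (588, 378, 3)
```

View pics/ca.png

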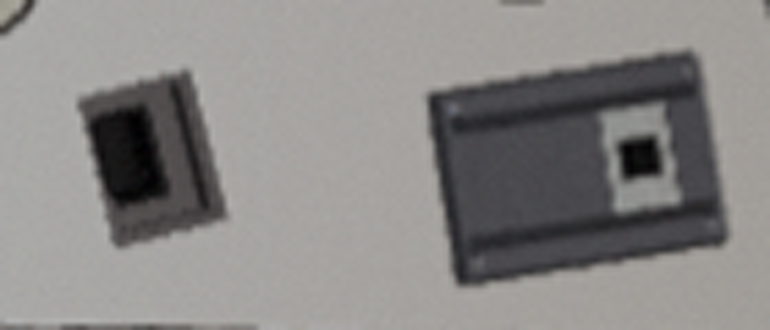

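View pics/cb.png

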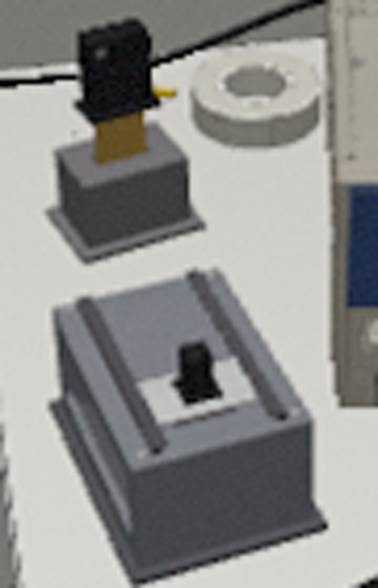

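The crops show the tab top at (641,156) top and (193,348) side, and the paddle handle at (125,158) top. The guard's long axis is tilted slightly and its +y end points to image left.

```bash
cat > h.py <<'E'
from bench import *
import cv2,numpy as np
from scipy.spatial.transform import Rotation as Rn
def ray(c,uv):
    K=np.array([[c["fx"],0,c["cx"]],[0,c["fy"],c["cy"]],[0,0,1.]])
    # drawn = r(1+k1 r^2)
    p=cv2.undistortPointsIter(np.array(uv,float).reshape(-1,1,2),K,np.array([c["k1"],0,0,0]),None,None,(3,50,1e-10)).reshape(-1,2)
    R=np.array(c["R"]);d=np.c_[p,np.ones(len(p))]@R
    return -R.T@np.array(c["t"]),d
def plane(c,uv,z):
    o,d=ray(c,uv);return o+d*((z-o[2])/d[:,2])[:,None]
def cross(c1,a,c2,b):
    o1,d1=ray(c1,[a]);o2,d2=ray(c2,[b]);d1=d1[0];d2=d2[0]
    s=np.linalg.lstsq(np.c_[d1,-d2],o2-o1,rcond=None)[0]
    p,q=o1+s[0]*d1,o2+s[1]*d2;return (p+q)/2,np.linalg.norm(p-q)
def totool(o,dw): # world vector -> tool axes mm
    q=o["eef_rot"];R=Rn.from_quat([q[1],q[2],q[3],q[0]]);return R.inv().apply(dw)*1000
E
python3 - <<'E'
from h import *
T=calibration("top");S=calibration("side")
A=lambda p:np.array(p)/5.5+[185,205]-0.41; B=lambda p:np.array(p)/4.2+[170,130]-0.38
print("tab",cross(T,A((641,156)),S,B((194,350))),plane(T,[A((641,156))],.0985),plane(S,[B((194,350))],.0985))
print("handle",plane(T,[A((125,155))],.133),plane(S,[B((115,27))],.133))
print("box",plane(T,[A(p) for p in((432,95),(692,52),(727,240),(460,283))],.07))
print("spool",plane(T,[(353,208)],.04),"tape",plane(T,[(177,197)],.024))
print("instr",plane(T,[(160,190),(285,202)],.0), plane(T,[(160,190),(285,202)],.1))
W=calibration("wrist");o=get_obs();C=-W["R"].T@W["t"];print(W["fx"],totool(o,C-o["eef_pos"]),totool(o,W["R"][2])/1000,totool(o,W["R"][0])/1000)
E
```

```text
tab (array([0.4495235 , 0.08920967, 0.09834532]), np.float64(0.00017902810786815928)) [[0.44943136 0.08923406 0.0985    ]] [[0.44958689 0.08901464 0.0985    ]]
handle [[0.44433274 0.33163919 0.133     ]] [[0.44738994 0.33983332 0.133     ]]
box [[0.47801089 0.18972724 0.07      ]
 [0.50158748 0.06200726 0.07      ]
 [0.40968755 0.04396645 0.07      ]
 [0.38643378 0.17428338 0.07      ]]
spool [[ 0.52261961 -0.06088271  0.04      ]] tape [[0.5457954  0.43676805 0.024     ]]
instr [[0.56786346 0.49316225 0.        ]
 [0.53971938 0.1277832  0.        ]] [[0.5560023  0.46749209 0.1       ]
 [0.53023058 0.13291217 0.1       ]]
276.6372373775226 [  66.1528637     1.00073643 -172.13873677] [-2.58008271e-01  5.53712744e-04  9.66142549e-01] [ 2.85787484e-04  9.99999836e-01 -4.96797412e-04]
```

>>> servo_tool --commands "0 0 0 35 -45 -10 1; 0 0 0 35 -45 -10 1; 0 0 0 35 -45 -10 1; 0 0 0 35 -45 -10 1; 0 0 0 35 -45 -10 1"

```text
time_s: 0.72
eef_pos: [0.2972, -0.2527, 0.252]
eef_rot: [-0.0, 0.98, 0.198, 0.0]
wrist_force: [-0.0, -0.4, 1.7]
opening: 1.001
grasp_force: 0.0
```

>>> servo_tool --commands "0 0 0 35 -45 0 1; 0 0 0 35 -45 0 1; 0 0 0 35 -45 0 1; 0 0 0 35 -45 0 1; 0 0 0 35 -45 0 1"

```text
time_s: 1.35
eef_pos: [0.3711, 0.0226, 0.252]
eef_rot: [0.0, 0.98, 0.198, 0.0]
wrist_force: [1.0, -1.0, -1.3]
opening: 0.997
grasp_force: 0.0
```

>>> servo_tool --commands "0 0 0 35 -45 0 1; 0 0 0 35 -45 0 1; 0 0 0 35 -45 0 1; 0 0 0.11 0 0 0 1; 0 0 0.11 0 0 0 1"

```text
time_s: 1.98
eef_pos: [0.4148, 0.1869, 0.2513]
eef_rot: [0.0, 0.996, 0.089, -0.001]
wrist_force: [0.2, -0.6, 0.0]
opening: 1.001
grasp_force: 0.0
```

```bash
python3 - <<'E'
from h import *
import pickle
o=get_obs();W=calibration("wrist");im=camera("wrist");cv2.imwrite("pics/w1.png",im)
pickle.dump((o,W),open("w1.pkl","wb"));print(o["eef_pos"],o["eef_rot"],o["q"].round(2),o["time_s"])
E
```

```text
[0.41482341 0.18687155 0.25126543] [ 9.41204977e-05  9.96055137e-01  8.87325078e-02 -8.35574111e-04] [ 0.16 -0.14  1.83 -0.    1.45  1.55] 1.975
```

View pics/w1.png

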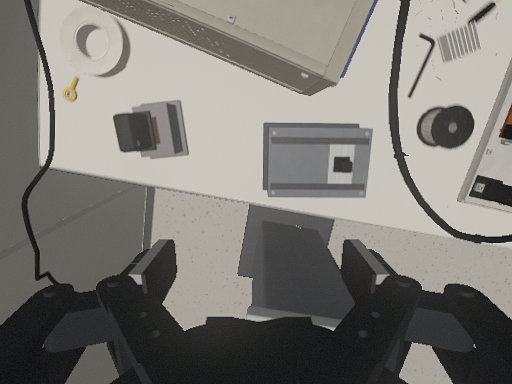

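The wrist view shows the guard at about (265–372,123–198), with the shutter at (342,164), the tab at (343,164), and the paddle handle top at (130,132) with the stand at (165,130). I'll refine these with masks.

```bash
python3 - <<'E'
from h import *
import pickle
o,W=pickle.load(open("w1.pkl","rb"));im=cv2.imread("pics/w1.png");g=cv2.cvtColor(im,cv2.COLOR_BGR2GRAY)
def blob(mask,x0,y0,x1,y1):
    m=np.zeros_like(mask);m[y0:y1,x0:x1]=mask[y0:y1,x0:x1]
    cs=cv2.findContours(m,cv2.RETR_EXTERNAL,cv2.CHAIN_APPROX_NONE)[0];c=max(cs,key=cv2.contourArea)
    return c,cv2.minAreaRect(c)
for nm,m,box in(("tab",g<45,(325,140,362,190)),("handle",g<60,(105,100,165,162)),("guard",g<150,(250,110,385,205))):
    c,r=blob(m.astype(np.uint8)*255,*box);print(nm,r,cv2.approxPolyDP(c,2,True).reshape(-1,2).tolist())
k=im[110:205,100:385];cv2.imwrite("pics/w1c.png",cv2.resize(k,None,fx=2.8,fy=2.8,interpolation=cv2.INTER_CUBIC))
E
```

```text
Traceback (most recent call last):
ValueError: max() iterable argument is empty
```

```bash
python3 - <<'E'
from h import *
im=cv2.imread("pics/w1.png");k=im[110:205,100:385];cv2.imwrite("pics/w1c.png",cv2.resize(k,None,fx=2.8,fy=2.8,interpolation=cv2.INTER_CUBIC))
E
```

```text
(no output)
```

View pics/w1c.png

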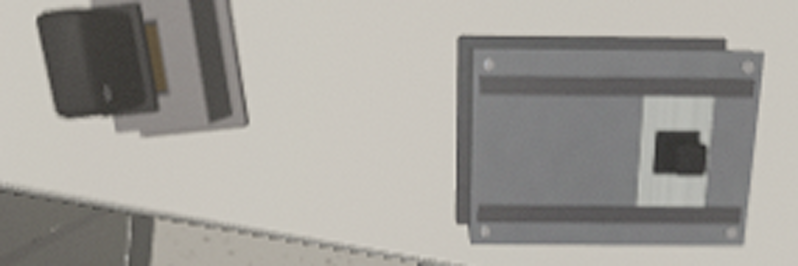

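The crop shows box-top corners at about (470,52), (763,55), (745,243) and (471,243), the tab top at (692,158), and the handle's top face centred near (72,64).

```bash
python3 - <<'E'
from h import *
import pickle
o,W=pickle.load(open("w1.pkl","rb"))
A=lambda P:(np.array(P,float)+.5)/2.8+[100,110]-.5
b=plane(W,A([(470,52),(763,55),(745,243),(471,243)]),.07)[:,:2];print("box",b.round(4).tolist(),"cen",b.mean(0),[np.linalg.norm(b[i]-b[i-1]) for i in range(4)])
d=(b[0]-b[1]+b[3]-b[2]);yaw=np.degrees(np.arctan2(-d[0],d[1]));print("yaw",yaw)
y=d/np.linalg.norm(d);print("slot",b.mean(0)-.035*y)
r=plane(W,A([(480,86),(752,87),(740,215),(477,213)]),.075)[:,:2];d=(r[0]-r[1]+r[3]-r[2]);print("railyaw",np.degrees(np.arctan2(-d[0],d[1])),[np.linalg.norm(r[i]-r[i-1]) for i in range(4)])
print("tab",plane(W,A([(692,158)]),.0985))
h=plane(W,A([(40,15),(88,10),(105,113),(57,117)]),.133)[:,:2];print("handle",h.round(4).tolist(),h.mean(0),[np.linalg.norm(h[i]-h[i-1]) for i in range(4)])
d=h[0]-h[3]+h[1]-h[2];print("handle x dir deg",np.degrees(np.arctan2(d[1],d[0])))
print("sl top stand",plane(W,A([(190,0),(205,122),(228,118)]),.05))
q=o["eef_rot"];R=Rn.from_quat([*q[1:],q[0]]).as_matrix();print("toolx deg",np.degrees(np.arctan2(R[1,0],R[0,0])))
E
```

```text
box [[0.4774, 0.1857], [0.4998, 0.0567], [0.4144, 0.041], [0.3914, 0.169]] cen [0.44575497 0.11311646] [np.float64(0.08757868849702734), np.float64(0.13095088363731305), np.float64(0.08682536062238362), np.float64(0.13008164826921095)]
yaw 10.034535893577864
slot [0.45185343 0.07865186]
railyaw 9.991306638794576 [np.float64(0.05743527151736434), np.float64(0.12099684251293154), np.float64(0.05828735720949358), np.float64(0.12191579520323677)]
tab [[0.45168786 0.08620107 0.0985    ]]
handle [[0.4639, 0.3444], [0.4686, 0.327], [0.4325, 0.3181], [0.4279, 0.336]] [0.44820504 0.33136919] [np.float64(0.03696141506149005), np.float64(0.0180192583079829), np.float64(0.03716577315552187), np.float64(0.018500720306987982)]
handle x dir deg 13.404243920843202
sl top stand [[0.47767882 0.3169924  0.05      ]
 [0.42281213 0.3042799  0.05      ]
 [0.42663991 0.29354042 0.05      ]]
toolx deg 10.181388509386892
```

>>> servo_tool --commands "0 0 0 9 51 0 1; 0 0 0 9 51 0 1; 0 0 0 0 0 50 1; 0 0 0 0 0 50 1; 0 0 0 0 0 30 1"

```text
time_s: 2.65
eef_pos: [0.4495, 0.0884, 0.1193]
eef_rot: [-0.0, 0.996, 0.09, -0.002]
wrist_force: [-0.5, 1.6, -0.5]
opening: 1.0
grasp_force: 0.0
```

```bash
python3 - <<'E'
from h import *
import pickle
o=get_obs();W=calibration("wrist");im=camera("wrist");cv2.imwrite("pics/w2.png",im)
pickle.dump((o,W),open("w2.pkl","wb"));print(o["eef_pos"],o["wrist_force"])
E
```

```text
[0.44951987 0.08836637 0.11929177] [-0.50205936  1.58067573 -0.48796238]
```

View pics/w2.png

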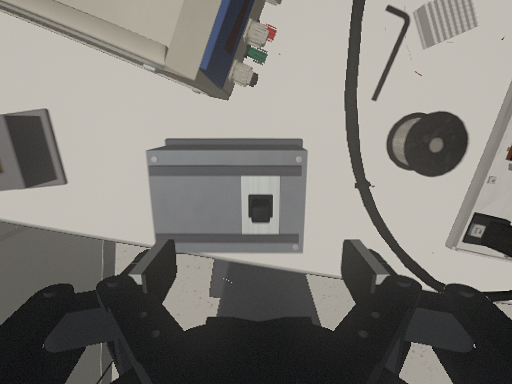

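The tab sits centred at about (260,212), almost midway between the fingers. The shutter plate spans u 241–280.

```bash
python3 - <<'E'
from h import *
import pickle
o,W=pickle.load(open("w2.pkl","rb"))
print("tab",plane(W,[(260.5,213)],.0985),"plate",plane(W,[(241,205),(280,205)],.0735))
b=plane(W,[(149,151),(307,151),(303,252),(155,252)],.07);print(b.round(4).tolist(),b.mean(0))
y=np.array([-.174,.985,0]);print("slot",b.mean(0)-.035*y)
print("tcp err tool",totool(o,plane(W,[(260.5,213)],.0985)[0]-o["eef_pos"]))
E
```

```text
tab [[0.45330471 0.08663427 0.0985    ]] plate [[0.44915545 0.10198309 0.0735    ]
 [0.45488722 0.07047315 0.0735    ]]
[[0.4792, 0.1816, 0.07], [0.5016, 0.0578, 0.07], [0.4154, 0.0416, 0.07], [0.3918, 0.1697, 0.07]] [0.44700134 0.11266126 0.07      ]
slot [0.45309134 0.07818626 0.07      ]
tcp err tool [ 3.48476299  2.39858822 20.77802385]
```

>>> servo_tool --commands "0 0 0 2 0 20 1; 0 0 0 0 0 20 1; 0 0 0 0 0 0 0; 0 0 0 0 0 0 0; 0 0 0 0 0 0 0"

```text
time_s: 3.32
eef_pos: [0.4541, 0.089, 0.0831]
eef_rot: [0.0, 0.996, 0.089, 0.001]
wrist_force: [0.3, 0.3, -0.7]
opening: 0.373
grasp_force: 0.0
```

>>> servo_tool --commands "0 0 0 0 0 0 0; 0 0 0 0 0 0 0; 0 0 0 0 -6 0 0; 0 0 0 0 -10 0 0; 0 0 0 0 -10 0 0"

```text
time_s: 3.95
eef_pos: [0.4484, 0.1155, 0.0819]
eef_rot: [-0.0, 0.996, 0.089, -0.0]
wrist_force: [0.1, 0.5, 0.2]
opening: -0.002
grasp_force: 0.0
```

```bash
python3 - <<'E'
from h import *
import pickle
o=get_obs();W=calibration("wrist");im=camera("wrist");s=camera("side")
pickle.dump((o,W),open("w3.pkl","wb"));print(o["eef_pos"],o["opening"],o["wrist_force"])
cv2.imwrite("pics/w3s.png",s);cv2.imwrite("pics/w3.png",im)
cv2.imwrite("pics/w3b.png",np.hstack([cv2.resize(im,(400,300)),cv2.resize(s[120:280,150:310],(400,400))[:300]]))
E
```

```text
[0.44836197 0.11550475 0.08193675] -0.0016623615057140034 [0.08162742 0.48887803 0.18958237]
```

View pics/w3b.png

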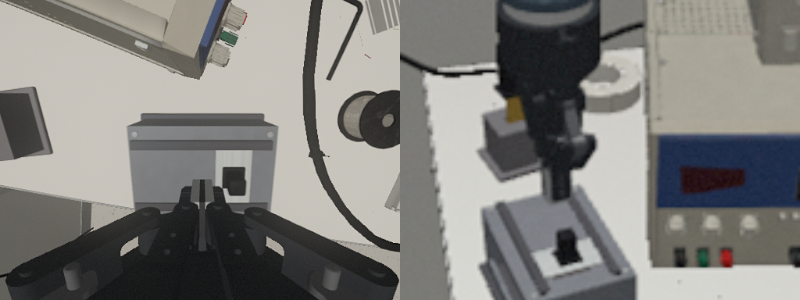

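The wrist half shows the fingers shut with the shutter still closed and the tab to their right. The side half shows the tip near side pixel (214,198). I'll check that against the TCP projection.

```bash
python3 - <<'E'
from h import *
import pickle
o,W=pickle.load(open("w3.pkl","rb"));S=calibration("side")
def proj(c,X):
    p=c["R"]@X+c["t"];x=p[:2]/p[2];x=x*(1+c["k1"]*(x@x));return x*[c["fx"],c["fy"]]+[c["cx"],c["cy"]]
q=o["eef_rot"];R=Rn.from_quat([*q[1:],q[0]]).as_matrix()
P=o["eef_pos"]
for k in(0,.019,.04):print(k,"side",proj(S,P-R[:,2]*k),"wrist",proj(W,P-R[:,2]*k))
for X in([.4495,.0892,.0985],[.4533,.0866,.0985],[.4517,.0862,.0735]):print(proj(S,np.array(X)),proj(W,np.array(X)))
g=cv2.cvtColor(cv2.imread("pics/w3.png"),cv2.COLOR_BGR2GRAY)
g0=g[195:262:2,268:330:2]
for r,v in zip(g0,range(195,262,2)):print(v,' '.join(f"{x:3d}" for x in r))
E
```

```text
0 side [213.35719904 211.29702929] wrist [257.1074642  227.70158451]
0.019 side [213.01544269 203.955485  ] wrist [256.97233457 239.19671167]
0.04 side [212.62756809 195.62995342] wrist [256.78367778 255.26415694]
[215.75146356 212.90105426] [299.77514843 242.97888279]
[217.87784389 213.45969071] [305.31511766 237.98821658]
[217.50217428 223.38557886] [299.49318285 225.90127362]
195 126 126 124 123 159 182 182 183 182 183 184 180 185 186 181 180 184 184 185 183 182 177 178 181 182 181 177 162 121 124 123
197 125 125 125 123 159 183 182 181 181 183 185 180 184 184 180 181 183 185 184 185 181 177 177 180 182 179 177 161 119 124 123
199 125 125 125 124 162 183 182 182 181 183 186 179 184 183 180 179 182 185 183 184 181 177 178 181 181 180 177 158 122 124 126
201 125 125 125 126 162 183 182 181 179 181 184 181 183 185 180 181 183 184 184 184 180 176 179 180 181 178 178 154 124 125 124
203 127 127 126 125 159 183 182 181 179 183 183 180 184 184 180 180 182 183 183 183 180 175 177 181 181 179 176 150 125 126 126
205 125 125 125 125 162 183 182 182 181 183 183 181 184 184 180 180 183 184 18
[... 2933 characters left out ...]
 173 172 170 168 165 170 172 180 180 171 123 124 125 124 123
253  85  90  88  41  39  37  39  39  36  38 170 181 180 176 178 181 183 183 182 178 177 180 180 179 179 171 122 123 126 122 125
255  85  87  90  59  34  38  38  37  37  37 125 183 181 179 177 180 183 182 183 178 176 178 179 179 179 167 120 125 123 124 124
257  82  86  88  69  41  34  39  38  37  36  79 184 181 178 179 181 183 181 182 179 180 180 181 181 179 164 120 124 125 124 124
259 113  65  45  31  39  35  38  38  35  36  45 138 134 130 131 132 133 132 131 128 128 124 127 126 125 111  84  85  84  83  82
261  32  37  35  33  35  40  37  33  36  36  35  36  71  76  73  77  75  77  75  77  75  77  78  79  76  77  80  83  82  82  85
```

```bash
python3 - <<'E'
from h import *
a=cv2.imread("pics/side0.png").astype(int);b=cv2.imread("pics/w3s.png").astype(int)
d=np.abs(a-b).max(2)
for v in range(170,224,2):print(v,' '.join(f"{x:3d}" for x in d[v,196:236,]))
w=cv2.cvtColor(cv2.imread("pics/w3.png"),cv2.COLOR_BGR2GRAY)
for v in range(218,262,3):print(v,' '.join(f"{x:3d}" for x in w[v,236:284:2]))
E
```

```text
170   9   2   4   7  34  91  88  77  68  60  52  45  36  35  33  30  33  35  65 157 159 126 125 125 122 131 117  12   7   2   4   4   3   2   3   4   3   2   4   2
172   5   4   2   2  11  24  39  40  36  39  37  43  30  39  33  37  32  39  24 156 165 142 126 125 123 126  85  18   6   5  10   6   4   3   3   4   3   3   2   2
174   4   2   1   2   4  16  32  38  31  37  37  44  28  19  22  14  25  17   5 131 148 156 142 127 120  98  87 103 138 139 149 106   9   8   5   3   4   1   3   3
176   3   8   8   8   3   4   2  12  31  36  37  34  37  31  35  36  12  25  34 119 142 146 136 101  91  94 101 109 135 168 172 179  93  11   6   3   5   4   2   4
178   3   6   1   3   2   3   4   9  35  31  34  34  44  35  37  36  32  33   9 104 167 174 167 157 145 145 149 148 158 169 185 190  92   8   6   5   3   4   4   3
180   6   2   3   2   4   7   2   8  29  36  35  43  30  40  36  32  33  39  36  69 118 175 184 172 156 154 156 154 165 182 185 118  21   5   4   3   4   4   3   4
182   4   7   3   5   1   3   4   5   9  33  34  35  43  37  36  35  55  58  75  83  88  94 140 163 161 164 169 176 
[... 4127 characters left out ...]

242  40  44  42  42  37  86  88  87  89  86  32  37  37  71  90  88  87  86  84  43  40  42  45  41
245  36  41  39  39  47  89  88  88  88  90  36  32  34  62  88  87  88  87  88  40  40  42  39  40
248  38  38  37  31  70  88  87  87  88  89  35  28  35  60  88  90  89  87  89  36  33  38  38  40
251  45  42  38  41  86  85  86  86  85  88  34  35  34  62  86  86  88  86  89  38  45  42  44  40
254  39  36  38  36  91  86  84  87  86  90  31  33  34  48  87  86  88  87  88  55  40  34  37  41
257  37  35  35  34  90  89  85  84  82  88  25  37  32  44  83  85  82  86  88  69  41  34  39  38
260  36  36  34  33  31  31  49 124 168 168  57  62  62  93 166 131  66  31  35  36  32  36  36  41
```

```bash
python3 - <<'E'
from h import *
import pickle
o,W=pickle.load(open("w3.pkl","rb"));S=calibration("side")
for nm,c,uv in(("W",W,(258.7,229.5)),("S",S,(212.5,200.5))):
    C,d=ray(c,[uv]);P=totool(o,C-o["eef_pos"]);D=totool(o,d[0])
    for z in(0,-5,-10,-15,-20,-25,-30):print(nm,z,(P+D*(z-P[2])/D[2]).round(1))
E
```

```text
W 0 [-1.3  1.1  0. ]
W -5 [ 0.7  1.  -5. ]
W -10 [  2.7   1.  -10. ]
W -15 [  4.6   1.  -15. ]
W -20 [  6.6   1.  -20. ]
W -25 [  8.5   1.  -25. ]
W -30 [ 10.5   1.  -30. ]
S 0 [ 10.3 -34.7   0. ]
S -5 [  8.3 -28.5  -5. ]
S -10 [  6.4 -22.3 -10. ]
S -15 [  4.4 -16.1 -15. ]
S -20 [  2.4  -9.9 -20. ]
S -25 [  0.4  -3.7 -25. ]
S -30 [ -1.5   2.5 -30. ]
```

The two views put the fingertips about 25 mm short of the reported TCP, which explains the miss. I'll confirm with a gentle touch on the deck, whose height of 70 mm is known.

>>> servo_tool --commands "0 0 0 0 -6 8 0; 0 0 0 0 0 7 0; 0 0 0 0 0 4 0; 0 0 0 0 0 3 0; 0 0 0 0 0 0 0"

```text
time_s: 4.68
eef_pos: [0.4474, 0.1204, 0.0597]
eef_rot: [-0.0, 0.996, 0.089, -0.0]
wrist_force: [-0.3, -0.1, 1.0]
opening: 0.001
grasp_force: 0.0
```

>>> servo_tool --commands "0 0 0 0 0 2 0; 0 0 0 0 0 2 0; 0 0 0 0 0 2 0; 0 0 0 0 0 0 0"

```text
time_s: 5.18
eef_pos: [0.4474, 0.1206, 0.0538]
eef_rot: [-0.0, 0.996, 0.089, -0.0]
wrist_force: [0.2, -0.6, -0.2]
opening: -0.002
grasp_force: 0.0
```

>>> servo_tool --commands "0 0 0 0 0 2 0; 0 0 0 0 0 2 0; 0 0 0 0 0 1 0; 0 0 0 0 0 1 0; 0 0 0 0 0 0 0"

```text
time_s: 5.8
eef_pos: [0.4475, 0.1206, 0.0479]
eef_rot: [-0.0, 0.996, 0.089, -0.0]
wrist_force: [-0.0, 0.8, 1.0]
opening: -0.003
grasp_force: 0.0
```

>>> servo_tool --commands "0 0 0 0 0 1 0; 0 0 0 0 0 1 0; 0 0 0 0 0 1 0; 0 0 0 0 0 1 0; 0 0 0 0 0 0 0"

```text
time_s: 6.42
eef_pos: [0.4475, 0.1206, 0.0439]
eef_rot: [-0.0, 0.996, 0.089, -0.0]
wrist_force: [1.0, -0.6, -0.4]
opening: 0.001
grasp_force: 0.0
```

>>> servo_tool --commands "0 0 0 0 0 1 0; 0 0 0 0 0 1 0; 0 0 0 0 0 1 0; 0 0 0 0 0 1 0; 0 0 0 0 0 0 0"

```text
time_s: 7.05
eef_pos: [0.4476, 0.1206, 0.0407]
eef_rot: [0.0, 0.996, 0.089, -0.0]
wrist_force: [-4.3, 0.2, 9.4]
opening: -0.006
grasp_force: 4.7
```

```bash
python3 - <<'E'
from h import *
import pickle
o=get_obs();W=calibration("wrist");s=camera("side");w=camera("wrist");S=calibration("side");print(o["eef_pos"],o["wrist_force"])
cv2.imwrite("pics/s4.png",s);cv2.imwrite("pics/w4.png",w);pickle.dump((o,W),open("w4.pkl","wb"))
a=cv2.imread("pics/side0.png").astype(int);d=np.abs(a-s).max(2)[:240,196:236]>15
r=np.where(d.sum(1)>3)[0].max();print("bottom row",r,np.where(d[r-2])[0].mean()+196)
C,dd=ray(S,[(np.where(d[r-2])[0].mean()+196,r)]);P=totool(o,C-o["eef_pos"]);D=totool(o,dd[0])
for z in(-15,-20,-25,-30):print(z,(P+D*(z-P[2])/D[2]).round(1))
E
```

```text
[0.44755672 0.12055632 0.04071428] [-4.29289313  0.21895838  9.37413214]
bottom row 215 209.5
-15 [ -1.8 -17.2 -15. ]
-20 [ -3.6 -11.4 -20. ]
-25 [ -5.4  -5.6 -25. ]
-30 [ -7.2   0.3 -30. ]
```

Contact came at a reported z of 0.041 against a deck at 0.070, so the real tips sit 29 mm behind the reported TCP. I'll use that offset from now on.

>>> servo_tool --commands "0 0 0 0 0 -45 0; 0 0 0 -1 17 0 0.7; 0 0 0 -1 16 0 0.7; 0 0 0 0 0 0 0.7; 0 0 0 0 0 0 0.7"

```text
time_s: 7.78
eef_pos: [0.4509, 0.0878, 0.0844]
eef_rot: [-0.0, 0.996, 0.089, -0.001]
wrist_force: [-0.7, 1.0, 0.8]
opening: 0.702
grasp_force: 0.0
```

>>> servo_tool --commands "0 0 0 0 0 10 0.7; 0 0 0 0 0 10 0.7; 0 0 0 0 0 10 0.7; 0 0 0 0 0 8 0.7; 0 0 0 0 0 0 0"

```text
time_s: 8.4
eef_pos: [0.4507, 0.0878, 0.0461]
eef_rot: [-0.0, 0.996, 0.089, -0.001]
wrist_force: [-0.4, -0.0, -0.4]
opening: 0.507
grasp_force: 0.0
```

>>> servo_tool --commands "0 0 0 0 0 0 0; 0 0 0 0 0 0 0; 0 0 0 0 0 0 0; 0 0 0 0 0 0 0; 0 0 0 0 0 0 0"

```text
time_s: 9.02
eef_pos: [0.4521, 0.0876, 0.0477]
eef_rot: [0.0, 0.996, 0.089, 0.001]
wrist_force: [-2.0, -0.2, 5.8]
opening: 0.142
grasp_force: 60.5
```

Gripped the tab (opening 0.14, grip force 60 N). Now I'll slide it.

>>> servo_tool --commands "0 0 0 0 -6 -1 0; 0 0 0 0 -10 0 0; 0 0 0 0 -10 0 0; 0 0 0 0 -10 0 0; 0 0 0 0 -8 0 0"

```text
time_s: 9.65
eef_pos: [0.4445, 0.1296, 0.0478]
eef_rot: [0.002, 0.996, 0.09, 0.001]
wrist_force: [8.8, -33.1, -10.4]
opening: 0.148
grasp_force: 59.5
```

>>> servo_tool --commands "0 0 0 0 -3 0 0; 0 0 0 0 -2 0 0; 0 0 0 0 0 0 0; 0 0 0 0 0 0 0"

```text
time_s: 10.15
eef_pos: [0.4444, 0.1295, 0.0478]
eef_rot: [0.006, 0.996, 0.09, 0.001]
wrist_force: [7.6, -34.8, -10.3]
opening: 0.148
grasp_force: 60.0
```

The motion stopped hard at 33 N, about 43 mm along. Together with the box geometry, that means the shutter started about 7 mm ajar and is now at its end stop. I'll release, rise and look at the slot.

>>> servo_tool --commands "0 0 0 0 0 0 0.6; 0 0 0 0 0 0 0.6; 0 0 0 0 0 0 0.6; 0 0 0 0 0 -30 0.6; 0 0 0 0 0 -60 0.6"

```text
time_s: 10.78
eef_pos: [0.4401, 0.1364, 0.1368]
eef_rot: [-0.0, 0.996, 0.09, -0.003]
wrist_force: [1.1, 0.0, 0.5]
opening: 0.596
grasp_force: 0.0
```

>>> servo_tool --commands "0 0 0 0 0 -60 0.6; 0 0 0 0 -20 0 0.6; 0 0 0 0 0 0 0.6"

```text
time_s: 11.15
eef_pos: [0.4389, 0.1568, 0.1987]
eef_rot: [-0.0, 0.996, 0.09, 0.001]
wrist_force: [0.2, -0.4, -1.1]
opening: 0.601
grasp_force: 0.0
```

```bash
python3 - <<'E'
from h import *
import pickle
o=get_obs();W=calibration("wrist");im=camera("wrist");cv2.imwrite("pics/w5.png",im)
pickle.dump((o,W),open("w5.pkl","wb"));print(o["eef_pos"],o["time_s"],o["wrist_force"])
g=cv2.resize(im,(800,600),interpolation=cv2.INTER_CUBIC);cv2.imwrite("pics/w5b.png",g)
E
```

```text
[0.43894473 0.15683477 0.19867565] 11.15 [ 0.20206281 -0.36468564 -1.14389761]
```

View pics/w5b.png

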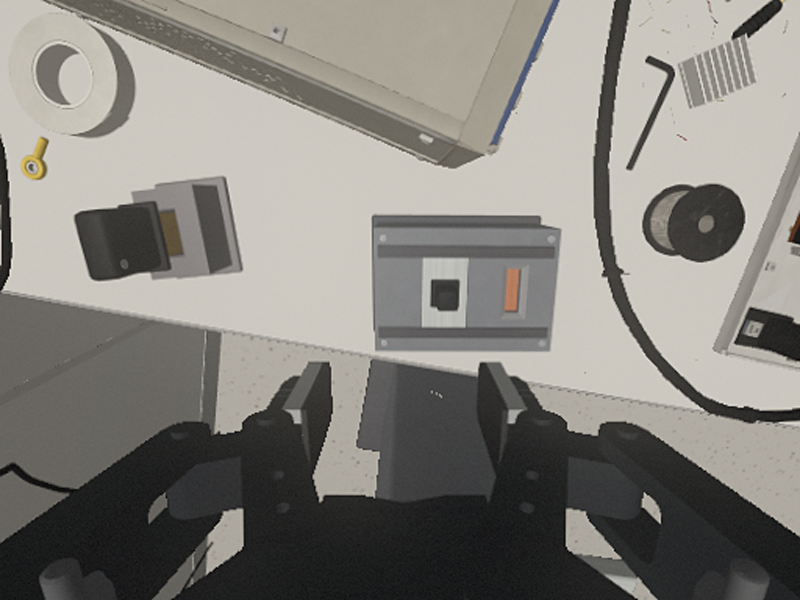

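The shutter is open, with the tab at (445,295). The copper shows in the slot at about (498–527, 262–318) in the 800×600 picture. The handle's top face is at about (77–130, 205–280), and its collar is at (160,240).

```bash
python3 - <<'E'
from h import *
import pickle
o,W=pickle.load(open("w5.pkl","rb"));im=cv2.imread("pics/w5.png");g=cv2.cvtColor(im,cv2.COLOR_BGR2GRAY)
for v in range(162,210,3):print(v,' '.join(f"{x:3d}" for x in g[v,312:345]))
print()
for v in range(124,186,4):print(v,' '.join(f"{x:3d}" for x in g[v,44:116:2]))
E
```

```text
162  93  94  94  92  94  96  94  92  93  95  95  93  93  95  95  93  94  93  93  95  94  94  94  92  94  94  94  93  96  94  96  93  93
165 116 117 115 116 115 116 117 117 117 116 116 116 115 113 114 117 114 114 114 113 112 112 112 112 112 111 113 111 113 112 112 112 110
168 130 128 131 132 129 132 133 131 129 130 131 131 132 130 132 131 129 131 131 130 130 129 132 131 129 130 131 128 132 130 128 131 129
171 130 131 132 131 131 130 131 130 131 130 124 123 132 136 135 133 135 132 137 134 133 133 141 145 147 150 140 128 131 131 130 128 131
174 130 132 129 131 133 131 129 131 131 130 123 123 131 143 142 139 136 140 142 136 102 120 155 151 149 149 138 131 131 130 130 129 130
177 130 130 130 129 131 130 131 132 132 128 120 123 133 142 141 139 136 140 143 135 100 128 154 150 150 146 132 128 127 129 126 130 128
180 128 130 129 128 130 128 131 127 131 127 123 123 137 141 141 137 137 138 141 131 100 140 153 149 151 146 126 126 127 127 128 129 127
183 129 129 129 128 128 130 129 130 130 127 122 123 140 139 141 135 139 141 137 121 101 147 150 148 149 144 126 129 128 128 127 127 127
186 129 131 
[... 2744 characters left out ...]
  63  66  68  68  68  59  54  49  86  88  51  50  51  48  52  52  49  49  52  52  50  69  67  63 133 133 133
172 201 200 199 201 200 204 101  58  65  63  60  64  64  69  61  53  51  50  58  50  51  52  52  51  49  49  53  66  69  67  65  71  78 135 132 134
176 200 200 199 199 201 200 187  50  58  58  64  59  63  60  59  57  50  44  70 127 182 206 203 202 200 200 178 127 129 129 128 129 128 130 129 131
180 199 200 200 198 199 200 199 201 205 209 203 209 207 204 203 202 202 201 200 200 199 199 200 199 201 199 199 200 201 200 200 200 200 199 200 201
184 200 199 200 199 200 201 199 199 199 200 200 200 199 200 200 200 199 200 199 199 200 200 198 199 201 199 200 199 200 200 200 199 200 199 199 200
```

```bash
python3 - <<'E'
from h import *
import pickle
o,W=pickle.load(open("w5.pkl","rb"))
def quad(p,z):
    h=plane(W,p,z)[:,:2];d=h[0]-h[3]+h[1]-h[2]
    print(h.mean(0).round(4),[round(np.linalg.norm(h[i]-h[i-1])*1e3,1) for i in range(4)],"x deg",np.degrees(np.arctan2(d[1],d[0])).round(2),"tool mm",totool(o,np.r_[h.mean(0),z]-o["eef_pos"]).round(1))
quad([(321.8,169.5),(338.6,169.5),(335.8,205.5),(319.4,205.5)],.07)
quad([(46.8,136),(64,134.5),(74,177),(57.5,178.5)],.133)
quad([(46.8,136),(64,134.5),(74,177),(57.5,178.5)],.131)
print("stand top corner line",plane(W,[(111,135),(113,175)],.05), plane(W,[(84,124),(91,179)],.05))
E
```

```text
[0.4513 0.0782] [np.float64(41.2), np.float64(18.6), np.float64(41.2), np.float64(18.7)] x deg 10.06 tool mm [ -2.2  79.6 128.7]
[0.4474 0.3333] [np.float64(37.3), np.float64(15.7), np.float64(37.1), np.float64(15.6)] x deg 14.75 tool mm [  40.  -172.    65.8]
[0.4469 0.3346] [np.float64(37.6), np.float64(15.8), np.float64(37.4), np.float64(15.7)] x deg 14.75 tool mm [  39.8 -173.4   67.8]
stand top corner line [[0.46327009 0.33216897 0.05      ]
 [0.4169186  0.3274141  0.05      ]] [[0.47026868 0.36391818 0.05      ]
 [0.40727785 0.35367898 0.05      ]]
```

>>> servo_tool --commands "0 0 0 13 -57 0 0.8; 0 0 0 13 -57 0 0.8; 0 0 0 13 -58 0 0.8; 0 0 -0.07 0 0 20 0.8; 0 0 0 0 0 40 0.8"

```text
time_s: 11.82
eef_pos: [0.4474, 0.3327, 0.1374]
eef_rot: [-0.0, 0.992, 0.126, 0.001]
wrist_force: [0.0, -0.2, -0.4]
opening: 0.8
grasp_force: 0.0
```

```bash
python3 - <<'E'
from h import *
import pickle
o=get_obs();W=calibration("wrist");im=camera("wrist");cv2.imwrite("pics/w6.png",im)
pickle.dump((o,W),open("w6.pkl","wb"));print(o["eef_pos"],o["eef_rot"],o["time_s"],o["wrist_force"])
cv2.imwrite("pics/w6b.png",cv2.resize(im[100:300,156:356],(600,600),interpolation=cv2.INTER_CUBIC))
E
```

```text
[0.44741646 0.33272208 0.13743905] [-8.08707381e-05  9.92090231e-01  1.25524782e-01  7.04421792e-04] 11.825 [ 0.01930171 -0.21178231 -0.37044807]
```

View pics/w6b.png

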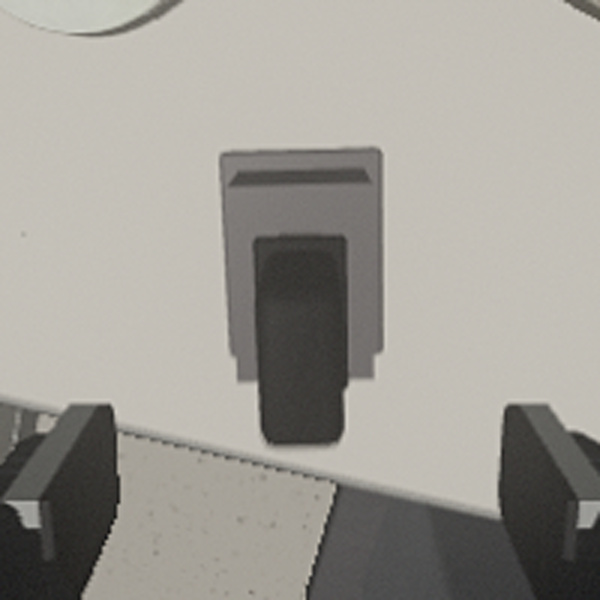

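The handle is centred between the fingers (302 against a finger midpoint of 306 px) and square to them. I'll descend and grip.

>>> servo_tool --commands "0 0 0 0 0 30 0.8; 0 0 0 0 0 25 0.8; 0 0 0 0 0 18 0.8; 0 0 0 0 0 0 0; 0 0 0 0 0 0 0"

```text
time_s: 12.5
eef_pos: [0.4476, 0.332, 0.0658]
eef_rot: [-0.0, 0.992, 0.124, 0.001]
wrist_force: [-0.6, 0.2, 0.8]
opening: 0.378
grasp_force: 0.0
```

>>> servo_tool --commands "0 0 0 0 0 0 0; 0 0 0 0 0 0 0; 0 0 0 0 0 0 0; 0 0 0 0 0 0 0"

```text
time_s: 13.0
eef_pos: [0.4478, 0.3327, 0.0663]
eef_rot: [-0.001, 0.992, 0.124, 0.001]
wrist_force: [-1.5, 3.7, 5.4]
opening: 0.225
grasp_force: 59.0
```

>>> servo_tool --commands "0 0 0 0 0 -15 0; 0 0 0 0 0 -30 0; 0 0 0 0 0 -40 0; 0 0 0 0 0 -40 0; 0 0 0 0 0 0 0"

```text
time_s: 13.62
eef_pos: [0.4491, 0.3323, 0.1941]
eef_rot: [-0.001, 0.992, 0.124, 0.003]
wrist_force: [1.4, -0.8, -1.1]
opening: 0.225
grasp_force: 59.4
```

```bash
python3 - <<'E'
from h import *
o=get_obs();print(o["eef_pos"],o["eef_rot"],o["time_s"],o["wrist_force"],o["opening"])
d=np.array([.4513,.0782,0])-o["eef_pos"];d[2]=0;print(totool(o,d))
q=o["eef_rot"];R=Rn.from_quat([*q[1:],q[0]]).as_matrix();print("toolx deg",np.degrees(np.arctan2(R[1,0],R[0,0])),R[:,2])
E
```

```text
[0.44913976 0.33228593 0.19409864] [-5.04788728e-04  9.92266004e-01  1.24083690e-01  3.34074574e-03] 13.625 [ 1.36982811 -0.79199893 -1.14967682] 0.22472401578422196
[-60.47363381 246.79355847  -0.45113762]
toolx deg 14.255734616143313 [ 0.00650454  0.00183083 -0.99997717]
```

>>> servo_tool --commands "0 0 0 -12 49 0 0; 0 0 0 -12 49 0 0; 0 0 0 -12 49 0 0; 0 0 0 -12 50 0 0; 0 0 0 -12 50 0 0"

```text
time_s: 14.25
eef_pos: [0.4483, 0.0758, 0.1888]
eef_rot: [0.0, 0.992, 0.124, -0.001]
wrist_force: [0.7, -0.5, -0.9]
opening: 0.227
grasp_force: 59.4
```

>>> servo_tool --commands "0 0 0.073 0 0 20 0; 0 0 0 0 0 20 0; 0 0 0 0 0 0 0; 0 0 0 0 0 0 0"

```text
time_s: 14.75
eef_pos: [0.4495, 0.0776, 0.1501]
eef_rot: [0.0, 0.996, 0.088, -0.0]
wrist_force: [0.1, -0.3, -0.8]
opening: 0.228
grasp_force: 59.4
```

```bash
python3 - <<'E'
from h import *
import pickle
o=get_obs();W=calibration("wrist");s=camera("side");t=camera("top");w=camera("wrist")
cv2.imwrite("pics/s7.png",s);cv2.imwrite("pics/t7.png",t);cv2.imwrite("pics/w7.png",w);pickle.dump((o,W),open("w7.pkl","wb"))
q=o["eef_rot"];R=Rn.from_quat([*q[1:],q[0]]).as_matrix();print(o["eef_pos"],"toolx deg",np.degrees(np.arctan2(R[1,0],R[0,0])),R[:,2],o["time_s"],o["opening"])
h=cv2.cvtColor(s,cv2.COLOR_BGR2HSV)
m=((h[...,0]>8)&(h[...,0]<30)&(h[...,1]>110)&(h[...,2]>60)).astype(np.uint8)
m[:150]=0;m[250:]=0;m[:,:180]=0;m[:,250:]=0
for v in range(150,250,2):
    u=np.where(m[v])[0]
    if len(u):print(v,u.min(),u.max(),len(u))
hw=cv2.cvtColor(w,cv2.COLOR_BGR2HSV)
mw=((hw[...,0]>5)&(hw[...,0]<30)&(hw[...,1]>90)).astype(np.uint8)
n,l,st,c=cv2.connectedComponentsWithStats(mw);print([ (st[i].tolist(),c[i].round(1).tolist()) for i in range(1,n) if st[i,4]>25])
E
```

```text
[0.44948106 0.07763501 0.15008367] toolx deg 10.088093262270501 [-5.93108125e-04 -2.33050535e-04 -9.99999797e-01] 14.75 0.2279871548142917
150 200 200 1
152 199 201 3
192 215 222 8
194 208 222 15
196 208 222 15
198 208 222 15
200 208 222 15
202 207 222 16
204 208 222 15
206 208 222 15
208 208 222 15
210 208 223 16
212 208 223 16
214 209 223 15
216 209 223 15
218 209 222 14
220 209 214 6
[([474, 53, 38, 101, 1170], [498.3, 107.2]), ([252, 177, 11, 25, 257], [256.6, 189.2])]
```

```bash
cat >> h.py <<'E'
def proj(c,X):
    p=np.array(c["R"])@X+c["t"];x=p[:2]/p[2];x=x*(1+c["k1"]*(x@x));return (x*[c["fx"],c["fy"]]+[c["cx"],c["cy"]]).round(1)
E
python3 - <<'E'
from h import *
import pickle
o,W=pickle.load(open("w7.pkl","rb"));S=calibration("side");e=o["eef_pos"]
a=np.radians(10.07);X=np.array([np.cos(a),np.sin(a),0]);Y=np.array([-X[1],X[0],0])
tip=np.array([e[0],e[1],.090])
for z in(.09,.11,.13):
  for sx,sy in((-1,-1),(1,-1),(-1,1),(1,1)):print(z,sx,sy,proj(S,tip*[1,1,0]+[0,0,z]+X*.015*sx+Y*.004*sy))
s0=np.array([.4513,.0782,.07])
for sx,sy in((-1,-1),(1,-1),(-1,1),(1,1)):print("mouth",sx,sy,proj(S,s0+X*.02*sx+Y*.009*sy),proj(W,s0+X*.02*sx+Y*.009*sy))
s=cv2.cvtColor(cv2.imread("pics/s7.png"),cv2.COLOR_BGR2GRAY)
for v in range(210,240):print(v,' '.join(f"{x:3d}" for x in s[v,198:236]))
w=cv2.cvtColor(cv2.imread("pics/w7.png"),cv2.COLOR_BGR2GRAY)
for v in range(168,216,3):print(v,' '.join(f"{x:3d}" for x in w[v,236:284]))
E
```

```text
0.09 -1 -1 [210.3 223. ]
0.09 1 -1 [224.7 219.3]
0.09 -1 1 [208.9 220.6]
0.09 1 1 [223.3 216.8]
0.11 -1 -1 [209.8 215.1]
0.11 1 -1 [224.5 211.3]
0.11 -1 1 [208.5 212.6]
0.11 1 1 [223.1 209. ]
0.13 -1 -1 [209.4 206.9]
0.13 1 -1 [224.3 203.2]
0.13 -1 1 [208.  204.5]
0.13 1 1 [222.8 200.9]
mouth -1 -1 [209.9 232.7] [266.6 215.2]
mouth 1 -1 [229.  227.6] [267. 174.]
mouth -1 1 [207.  227.1] [247.9 215.2]
mouth 1 1 [225.9 222.1] [247.5 174. ]
210 196 193 192 192 193 197 157  76  22  25  67  82  83  84  82  81  85  85  83  80  82  84  83  85  83  82  85  83  87 108 129 129 130 127 177 209 214 211
211 188 195 194 194 193 196 188 139  61  34  71  84  83  86  82  84  83  83  83  83  84  80  82  85  88  75  79  83  87  89 118 130 129 131 140 181 207 212
212 181 198 194 193 194 195 199 191 124  28  64  81  81  84  85  85  84  80  82  81  80  82  83  84  84  84  76  79  85  85 108 128 130 132 126 150 203 214
213 152 193 196 195 196 197 196 199 148  51  58  81  86  84  84  84  81  85  83  85  80  81  81  82  83  95  86  82  82  86  91 110 126 132 128 133 180 207
214 102 183 199 194 194 194 193 19
[... 6457 characters left out ...]
  52  55  56  56  51  54  57  55  54  56  55  56  55  53  58  57  56  59  59  59  61  59  58  57 101 136 132 133
207  46  56  58  59  59  58  59  59  62  57  62  57  59  56  59  57  57  58  59  57  59  56  57  55  58  57  59  58  58  57  59  57  59  59  60  57  61  61  61  61  62  61  59  56  92 137 132 134
210  47  51  58  57  58  59  60  56  63  53  50  52  44  48  46  52  47  45  49  49  50  45  50  47  46  50  50  47  51  48  48  51  48  50  56  56  57  59  60  56  60  60  59  55  91 138 134 132
213  40  53  59  57  59  56  48  47  46  43  40  43  42  42  45  39  42  44  44  43  50  45  46  46  46  46  44  45  46  44  45  48  49  46  49  51  49  51  56  62  55  60  59  54  89 139 134 134
```

```bash
python3 - <<'E'
from h import *
import pickle
o,W=pickle.load(open("w7.pkl","rb"));S=calibration("side");e=o["eef_pos"]
sl=plane(W,[(257,173.7)],.07)[0]  # +x mouth edge
print("slot x edge tool",totool(o,sl-e)-[20,0,0])
for z in(.085,.088,.09,.092,.095):
    print(z,"tip by wrist",(totool(o,plane(W,[(257.2,187.3)],z)[0]-e)-[15,0,0]).round(1), "side -y face mid", totool(o,plane(S,[(216.3,220.2)],z)[0]-e).round(1))
E
```

```text
slot x edge tool [ 2.19672867 -0.43914586 80.06976512]
0.085 tip by wrist [-2.3 -0.2 65.1] side -y face mid [ 0.6 -5.2 65.1]
0.088 tip by wrist [-1.6 -0.2 62.1] side -y face mid [-0.5 -1.9 62.1]
0.09 tip by wrist [-1.1 -0.2 60.1] side -y face mid [-1.3  0.4 60.1]
0.092 tip by wrist [-0.7 -0.2 58.1] side -y face mid [-2.   2.7 58.1]
0.095 tip by wrist [-0.  -0.2 55.1] side -y face mid [-3.1  6.1 55.1]
```

Both views agree: the blade tip is about 3 mm short of the slot in tool x and aligned in y. I'll correct that, then descend gently.

>>> servo_tool --commands "0 0 0 3 0 0 0; 0 0 0 0 0 10 0; 0 0 0 0 0 8 0; 0 0 0 0 0 5 0; 0 0 0 0 0 0 0"

```text
time_s: 15.52
eef_pos: [0.4522, 0.0782, 0.1263]
eef_rot: [-0.0, 0.996, 0.088, -0.001]
wrist_force: [0.8, 0.1, -0.9]
opening: 0.225
grasp_force: 59.4
```

>>> servo_tool --commands "0 0 0 0 0 3 0; 0 0 0 0 0 3 0; 0 0 0 0 0 3 0; 0 0 0 0 0 0 0"

```text
time_s: 16.02
eef_pos: [0.4524, 0.0782, 0.1177]
eef_rot: [-0.0, 0.996, 0.088, -0.0]
wrist_force: [-0.8, 0.5, -0.7]
opening: 0.232
grasp_force: 59.4
```

>>> servo_tool --commands "0 0 0 0 0 3 0; 0 0 0 0 0 3 0; 0 0 0 0 0 3 0; 0 0 0 0 0 3 0; 0 0 0 0 0 0 0"

```text
time_s: 16.65
eef_pos: [0.4524, 0.0782, 0.1057]
eef_rot: [-0.0, 0.996, 0.088, -0.0]
wrist_force: [-0.7, -0.5, -0.4]
opening: 0.221
grasp_force: 59.4
```

>>> servo_tool --commands "0 0 0 0 0 3 0; 0 0 0 0 0 2 0; 0 0 0 0 0 2 0; 0 0 0 0 0 0 0"

```text
time_s: 17.15
eef_pos: [0.4527, 0.0782, 0.0992]
eef_rot: [-0.0, 0.996, 0.088, 0.0]
wrist_force: [-0.3, 1.0, 3.1]
opening: 0.227
grasp_force: 59.9
```

The contact was touched right where predicted (about 4 N). I'll press 10 mm further.

>>> servo_tool --commands "0 0 0 0 0 3 0; 0 0 0 0 0 3 0; 0 0 0 0 0 3 0; 0 0 0 0 0 2 0; 0 0 0 0 0 0 0"

```text
time_s: 17.77
eef_pos: [0.4528, 0.0782, 0.088]
eef_rot: [0.0, 0.996, 0.088, 0.0]
wrist_force: [-1.8, 0.9, 5.9]
opening: 0.226
grasp_force: 60.1
```

>>> servo_tool --commands "0 0 0 0 0 0 0; 0 0 0 0 0 0 0; 0 0 0 0 0 0 0; 0 0 0 0 0 0 0"

```text
time_s: 18.27
eef_pos: [0.4528, 0.0782, 0.0881]
eef_rot: [-0.0, 0.996, 0.088, 0.0]
wrist_force: [-1.2, 0.2, 6.0]
opening: 0.224
grasp_force: 60.1
```

```bash
python3 - <<'E'
from h import *
import pickle
f=[]
for i in range(5):
    o=get_obs();f.append(o["wrist_force"]);W=calibration("wrist");w=camera("wrist")
print(o["eef_pos"],np.mean(f,0),o["torque"],o["opening"],o["time_s"])
g=cv2.cvtColor(w,cv2.COLOR_BGR2GRAY)
s=np.array([.4513,.0782,.07]);a=np.radians(10.07);X=np.array([np.cos(a),np.sin(a),0]);Y=np.array([-X[1],X[0],0])
print([proj(W,s+X*.02*i+Y*.009*j) for i,j in((1,1),(1,-1))])
v0=int(proj(W,s+X*.02)[1])
for v in range(v0-4,v0+24,3):print(v,' '.join(f"{x:3d}" for x in g[v,225:285]))
E
```

```text
[0.45279445 0.07818891 0.08811291] [-1.5952536   0.8827161   6.07839659] [ 0.0751994   0.37759871 -0.00608071] 0.22445119420291057 18.475
[array([244.1, 194. ]), array([269.5, 194. ])]
190 139 137 138 138 139 139 138 137 138 139 136 139 140 140 138 139 139 139 137 135 137 136 134 136 136 137 137 135 134 134 135 135 137 134 135 135 136 134 136 137 135 135 134 135 131 133 136 137 134 135 134 135 135 134 136 135 137 133 135 136
193 137 138 139 138 137 139 138 138 138 138 138 139 136 139 140 138 137 139 127 131 132 137 139 136 137 137 138 136 137 137 137 138 137 135 136 137 137 136 136 134 138 137 142 155 141 136 132 137 134 136 134 136 133 136 136 136 136 136 135 135
196 137 136 137 137 138 137 140 139 139 138 138 140 139 137 138 137 137 136 138 127 127 124 122 126 125 151 146 133 118 117 117 116 116 118 118 116 116 116 151 155 157 154 154 157 141 136 135 136 135 136 135 136 133 136 137 137 135 135 135 135
199 139 138 139 138 138 139 139 137 139 138 139 136 137 138 136 138 138 136 137 128 125 125 120 123 113 154 151 113  86  86  86  86  85  87  88  89  83  85 134 161 156 152 155 155 143
[... 824 characters left out ...]
 135 136 139 114  43  54  61  60  59  59  55  55  49  46  40  37  44  43  42  43  42  41  43  42  43  42  42  48  45  42  37  44  47  42  46  46  45  46  44  47  50  52  60  57  55  57  59  55  88 138 134 133 135
214 134 136 137 136 135 134 136 137 135 138 141  41  52  58  57  58  50  40  42  41  39  42  42  41  42  41  43  41  42  40  42  39  44  42  40  45  41  41  43  45  46  43  47  44  43  46  47  45  49  49  56  56  56  56  52  89 137 133 132 134
217 135 135 136 136 133 134 135 134 134 136 140  39  53  62  56  52  38  43  44  42  43  40  43  40  43  39  40  39  41  44  38  41  42  40  42  41  43  39  45  43  40  42  41  46  39  45  46  46  49  48  47  59  58  53  54 111 136 131 131 133
```

```bash
python3 -c "
from bench import *
print(hand_in())"
```

```text
the job is handed in; nothing more can be done
None
```

I handed the job in with the shutter slid to its end stop, the paddle still gripped with its blade upright in the slot, and the contact pressed about 11 mm down (estimated from the push force and the tool height). It took about 18.5 s of the 53 s, and the hand-in gave no verdict.

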